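# Glue-up of a split pen stand in a one-hand clamp

## Task

The wooden pen stand has split in two through its pen socket and lies, freshly glued, between the jaws of the one-hand clamp. Stand the dowel from the pencil block down in the socket, so that the halves close true, then pump the clamp's trigger until the jaw has closed the split and presses firmly on the stand without crushing it: do not push the jaw by hand and do not let the sprung plate bottom out. Finish holding the trigger squeezed under that pressure; leave the glass award standing where it is.

Things in the scene. Friction and masses are not known exactly. Their poses are not given: they have to be found in the camera images.
- clamp: One-hand bar clamp, black and orange, lying on its side, screwed to a fixed wooden board 118 x 185 x 12 mm. Origin at desk level under the bar in the middle of the housing. Own axes: handle reaches to -x, jaws to +x, steel bar runs along y; z up. All of it stands under 58 mm high. Grip and trigger overhang the board, clear of the desk, from x = -30 to -113 mm.
- squeeze (a point): Point in the handle, 34 mm above the desk: midway between the grip's back and the trigger's front when fully squeezed (29 mm apart here). At rest the fixed black grip's back is 14.5 mm from it to the clamp's -y, the orange trigger's front about 35 mm to +y. Both are 28 mm tall (z 20 to 48 mm). Fingers come from above, one outside each, and close along the clamp's y.
- trigger (a joint): Angle of the orange trigger, rad: 0 let go, 0.18 fully squeezed against its stop (20 mm of finger travel at the squeeze point). A spring returns it (2.5 N at rest, 5 N squeezed, at the fingers). A full stroke draws the jaw in some 8 mm through saw teeth of 4 mm pitch; let go, the jaw slips back to the last tooth. The jaw is pulled by 2.1 times the finger force, less the return spring and drag.
- jaw (a joint): How far the far jaw (at the clamp's +y end of the bar) has been drawn in towards the housing, m; 0 to 0.062, grows as it closes (to the clamp's -y). It starts between 0 and 0.018; the split is shut at about 0.033. A ratchet keeps it from going back.
- plate (a joint): How far the sprung, orange-faced pressure plate on the far jaw is pressed back towards that jaw, m: 0 free, 0.014 bottomed out on the jaw. Spring 4 N per mm, so it shows the clamping force: firm is about 3 to 9 mm (12 to 36 N); bottomed out (56 N) crushes the wood.
- plate_face (a point): Centre of the orange face of the pressure plate (60 mm wide, 30 mm high), which presses on the far half of the stand; 34 mm above the desk.
- block_a: Half of the dark wooden pen stand, next to the clamp's housing: 60 x 30 x 40 mm, standing loose on the board (top 52 mm above the desk). Origin on the axis of the socket at the underside, in the split face; its own y is across the split, the wood lies on the -y side. The socket is half of an upright 11.8 mm hole that goes right through to the board.
- block_b: The other half, next to the far jaw; the same, but its wood lies on the +y side of its origin. It starts 3 to 7 mm away from block_a along y; with the split shut the two origins meet. The open socket's middle lies midway between the two origins.
- dowel: Pale round wooden dowel, 10 mm thick, 90 mm long, foot chamfered by 1 mm; origin at the centre of its foot, z along it. It stands upright in a 12 mm wide, 30 mm deep hole of the pencil block, 60 mm showing. 20 g.
- rack: Pencil block of brown wood, 150 x 46 x 45 mm, fixed to the desk; origin under its centre, long side along its x. The dowel's hole is at x = -50 mm; a pencil and a pen stand in it at x = +35 and +60 mm, up to 165 mm above the desk.
- award: Glass award, a clear upright plate 80 mm wide and 8 mm thick on a black foot 45 x 105 mm, 172 mm tall, standing loose behind the pencil block; origin under it. Stays where it is.
There are look-alikes about, which are no part of the job. Leave any red look-alike of the block_b alone.

How it is judged:
By the outcome, as a careful person would: the job done as asked, in the order asked, and still so for the second after the job is handed in, while the arm keeps its last pose, push and grip.
It also fails if it takes over 72 s, if anything falls off the work surface, if the arm or the gripper's body presses on something with over 40 N, if the wrist force passes 120 N, or if a joint passes its speed limit or range.

## Robot

A 7-joint arm with a two-finger parallel gripper is mounted at the origin on a cart in front of the work surface, level with it; the furniture and walls round the work are solid. World frame = base frame: x ahead of the robot, y to its left, z up, the work surface at z = 0. Lengths are in mm, angles in rad, forces in N, time in s.
With the tool pointing down it reaches from about 400 to 900 mm from the base axis. Payload 5.6 kg.
Tool frame: the origin (TCP) lies at the very end of the fingers, on their centre line; the grasp point (between the pads) lies 19 mm behind it (env.pinch_z is the distance from the TCP to the grasp point, in mm); z points along the fingers, y is the line along which they close (so a half turn about z gives the same grasp; the last joint's range is limited). The gripper opens to 92 mm and grips with 3 to 60 N. Pads are 20 mm wide; open, the fingers measure 128 mm over their backs; the gripper's body (75 mm by 189 mm) begins 69 mm behind the grasp point.
Start: joints at [1.1, 0.468, -0.012, 1.603, 0.006, 1.071, -0.056], TCP at [269.627, -591.448, 214.592] pointing down, gripper open.
Joint ranges: [-2.53, 2.53], [-0.31, 2.02], [-1.57, 1.55], [0.28, 2.44], [-1.29, 4.43], [0.15, 1.84], [-2.92, 2.92]. Speed limits (rad/s): [2.57, 2.57, 3.14, 3.14, 3.14, 3.14, 3.14].

## Interface

Orientations are given as a rotation vector (axis times angle).
In Python, from cell import env gives the robot as it stands. The module is installed in compiled form; this text tells all that it offers.
- The arm moves only by the shell command python3 -m crank 'ROWS' [OPENING]. ROWS is JSON, a list of rows, each a list of 6 numbers: the shift along the tool's x, y, z as a fraction of full scale, then the turn, a rotation vector about the tool's x, y, z as a fraction of full scale. In form: [[tx, ty, tz, ax, ay, az], ...]. A call has 1 to 8 rows; each row is the pose to reach, as a shift and turn from the pose commanded when the call began, along the tool's axes at that moment, turning the shorter way round; what a row does not reach only later rows make up. Full scale, the value 1, is 10 cm for a shift and 180 degrees for a turn. A row lasts 1/12 s, in which the tool goes at most 41.7 mm and 7.16 degrees, less where a joint would pass 70% of its speed; a pose out of reach is approached as far as the arm can. A call with a number of a shift or a turn outside -1 to 1 is refused whole. A call with a gripper value outside its range is refused whole. OPENING is the closure, from 0 (fully open) to 1 (shut), set as the call begins (- or left out, the last holds). The fingers move at their own pace and stop on an object; the grip force is fixed at half the most. Time passes only in rows, so rows that repeat a pose let the fingers close. It gives the time, the measured TCP pose, the force, the opening and the grip force at its end, in the units of the state.
- env.sense(): the state, without advancing time (a new reading comes with each control period).
- env.snapshot(name): name is "scene" or "top" or "wrist"; returns a dict with "color" (384x512x3 uint8, red, green, blue), "z_map" (384x512 float32, mm along the optical axis (not along the pixel's ray), 0 where there is no reading), "mtx" (3x3 intrinsics, pixels), "k1" (the pictures are not rectified: a ray, as slopes to the right and down, at radius r is drawn at 1 + k1 r^2 times it, then the intrinsics apply), "R" (3x3) and "t" (3): a world point X has camera coordinates R X + t; the wrist camera has in their place "tool_from_camera" (4x4, takes a point from camera to tool coordinates, whose origin is the TCP and whose axes are the flange's). Camera axes: x right, y down, z forward; pixel columns grow to the right and rows downward; lengths in mm; the calibration is good to about 2 mm. A picture is of the moment at which its call begins: read the wrist's pose just before it.
- env.sign_off(): hands the job in; it is judged then, once.
The state is a dict: "t": time; "joints": joint angles; "qvel": joint speeds; "joint_torque": joint torques, N m; "position": TCP position; "tcp_rot": TCP orientation; "force": force on the tool from outside, world axes, zero at the start; "torque": the same for the moment, N m; "width": finger opening in mm; "finger_force": force on a finger pad.
Only numpy, scipy, OpenCV 4.12 (cv2) and the standard library are available. Lean on these libraries where they do the work, as an engineer would, in place of code of your own. Each camera call takes 0.05 s, during which the arm holds its last target. There are 200 camera calls.

## Working session

There is one attempt and no reset: what is moved stays moved. The work goes in short steps, Python scripts to look and compute and a shell command to move; the robot and the scene stay as the last step left them, time stands still between calls to the robot, and variables do not carry over. Pictures are saved under pics/ and viewed, at most 10 in all, crops included, and the job is handed in when it is done.

```bash
mkdir -p pics; cat > h.py <<'E'
import numpy as np, cv2
from cell import env
from scipy.spatial.transform import Rotation as Ro
def cam(s,st=None):
    if 'R' in s: return np.array(s['R']),np.array(s['t'])
    T=np.array(s['tool_from_camera']); Rt=Ro.from_rotvec(st['tcp_rot']).as_matrix()
    A=Rt@T[:3,:3]; c=Rt@T[:3,3]+np.array(st['position']); return A.T,-A.T@c
def rays(s,uv):
    K=np.array(s['mtx']); p=np.atleast_2d(uv).astype(float)
    d=np.c_[(p[:,0]-K[0,2])/K[0,0],(p[:,1]-K[1,2])/K[1,1]]
    u=d.copy()
    for _ in range(20): u=d/(1+s['k1']*(u**2).sum(1,keepdims=True))
    return np.c_[u,np.ones(len(u))]
def onplane(s,uv,z,st=None):
    R,t=cam(s,st); d=rays(s,uv)@R; c=-R.T@t
    return c+d*((z-c[2])/d[:,2])[:,None]
def bydepth(s,uv,st=None):
    R,t=cam(s,st); uv=np.atleast_2d(uv).astype(int); z=s['z_map'][uv[:,1],uv[:,0]]
    return (rays(s,uv)*z[:,None]-t)@R
def cloud(s,st=None):
    v,u=np.mgrid[0:384,0:512]; return bydepth(s,np.c_[u.ravel(),v.ravel()],st).reshape(384,512,3)
def save(img,n,k=1): cv2.imwrite('pics/'+n,cv2.resize(img[...,::-1],None,fx=k,fy=k,interpolation=cv2.INTER_CUBIC))
E
python3 - <<'E'
from h import *
import pickle
S={n:env.snapshot(n) for n in('scene','top')}
pickle.dump(S,open('s.pkl','wb'))
for n in S:
    save(S[n]['color'],n+'.png',1.5); R,t=cam(S[n]); print(n,-R.T@t,R[2],S[n]['mtx'][0][0],S[n]['k1'])
print(env.sense())
E
```

```text
scene [ 90.12285898 237.77705853 745.98729598] [ 0.49356938 -0.41605352 -0.76373342] 372.5558521548972 -0.10213758324126096
top [ 435.57108113 -149.47044598 1110.87753791] [ 0.10829079  0.01225782 -0.99404369] 399.84880610813354 -0.1384074737737039
{'t': 0.1, 'joints': array([ 1.10001032,  0.46822987, -0.01159549,  1.6035021 ,  0.00601879,
        1.07138975, -0.05627888]), 'qvel': array([ 0.00151329, -0.00258775,  0.00064362, -0.00159801, -0.00111424,
        0.00118812, -0.00021168]), 'joint_torque': array([ 1.39507993e-03, -5.21647203e+01, -1.24818474e-02, -2.44369072e+01,
       -5.68639871e-02,  1.40070202e-02,  7.81794802e-05]), 'position': array([ 269.37939733, -591.0011747 ,  213.78622428]), 'tcp_rot': array([-3.06862016e+00, -6.66486582e-01,  6.96340930e-04]), 'force': array([-0.05419952,  0.0171587 ,  0.56825479]), 'torque': array([0.02003919, 0.0152413 , 0.01641075]), 'finger_force': 0.0, 'width': 91.96733863823917}
```

View pics/top.png

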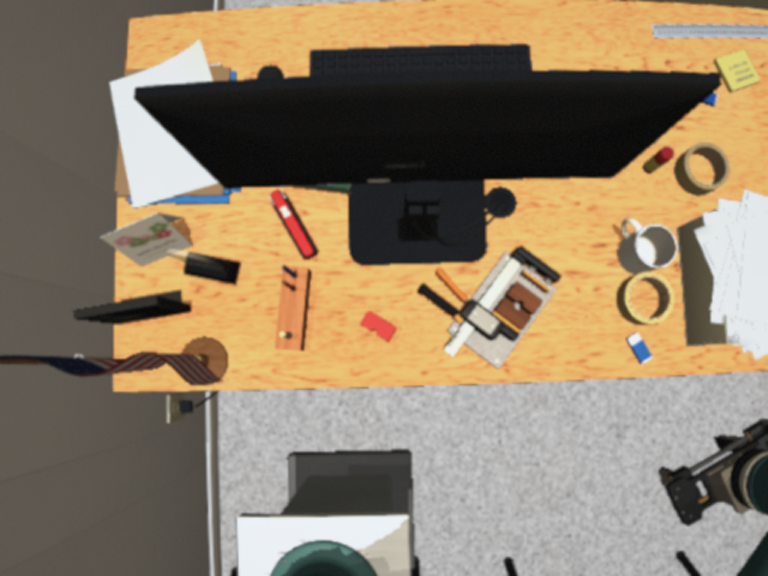

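View pics/scene.png

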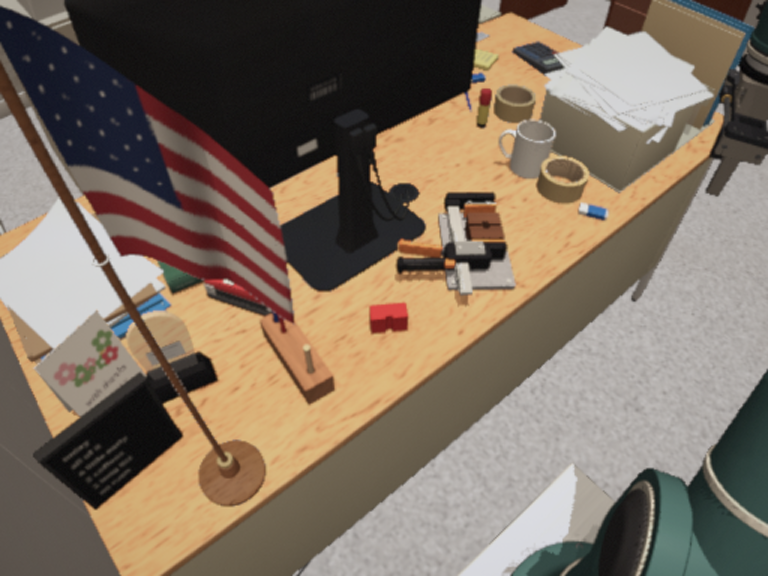

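The top view (shown at 1.5x) has the rack at (293,310) with the dowel near (285,335). The clamp is at (500,305), with its handle towards (425,290) and the brown halves at (518,300). The red look-alike is at (378,326), and the award's black foot is at (211,267).

```bash
python3 - <<'E'
from h import *
import pickle
S=pickle.load(open('s.pkl','rb')); s=S['top']; C=cloud(s)
print(onplane(s,np.array([[285,335],[293,310],[500,305],[211,267],[420,290],[378,326],[400,180]])/1.5,0).round())
print('desk z',[C[int(v/1.5),int(u/1.5),2].round(1) for u,v in[(250,350),(350,350),(420,340),(580,340)]])
hsv=cv2.cvtColor(s['color'],cv2.COLOR_RGB2HSV)
# clamp + rack
for n,(u0,v0,u1,v1) in dict(rack=(270,255,320,360),clamp=(410,240,565,370)).items():
    a=C[int(v0/1.5):int(v1/1.5),int(u0/1.5):int(u1/1.5)].reshape(-1,3)
    lo,hi=((38,52) if n=='rack' else (5,22)); m=(a[:,2]>lo)&(a[:,2]<hi)
    print(n,m.sum(),cv2.minAreaRect(a[m][:,:2].astype(np.float32)),np.median(a[m][:,2]))
# rendering of both: crops with height
a=s['color'][150:260,170:380]; b=S['scene']['color'][110:280,170:360]
H=C[150:260,170:380,2].clip(0,110)/110*255
H=cv2.applyColorMap(H.astype(np.uint8),cv2.COLORMAP_JET)
cv2.imwrite('pics/c1.png',np.vstack([cv2.resize(a[...,::-1],None,fx=2.7,fy=2.7,interpolation=2),cv2.resize(H,None,fx=2.7,fy=2.7,interpolation=0)]))
# monitor lowest z / extents
mm=C[50:125,90:480].reshape(-1,3); print('monitor x>',np.percentile(mm[mm[:,2]>100],[1,50,99],axis=0).round())
E
```

```text
[[ 482.   60.    0.]
 [ 529.   45.    0.]
 [ 526. -342.    0.]
 [ 615.  202.    0.]
 [ 559. -193.    0.]
 [ 494. -113.    0.]
 [ 772. -163.    0.]]
desk z [np.float64(3.6), np.float64(2.9), np.float64(2.3), np.float64(-1.7)]
rack 895 ((541.2056884765625, 39.694984436035156), (47.62177658081055, 172.34169006347656), 83.85579681396484) 45.82442684534836
clamp 1936 ((529.941162109375, -316.802734375), (286.84527587890625, 237.6830291748047), 88.60543823242188) 12.579244418606887
monitor x> [[ 695. -498.  212.]
 [ 704. -180.  456.]
 [ 727.  116.  530.]]
```

View pics/c1.png

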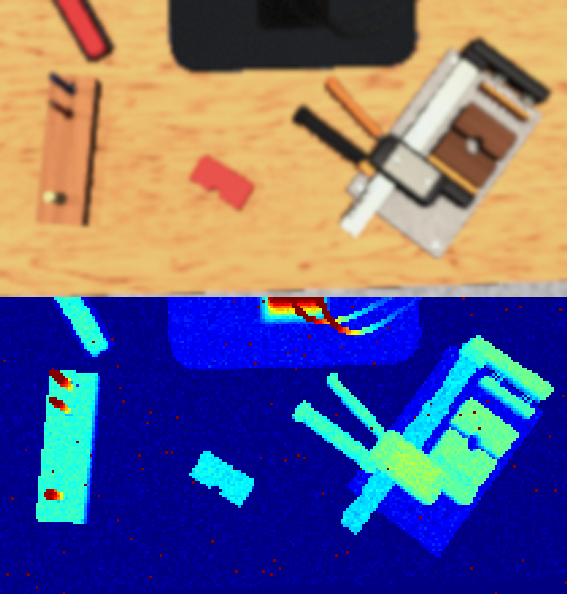

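```bash
cat >> h.py <<'E'
def plan(p,yaw=None,st=None):
    st=st or env.sense(); R0=Ro.from_rotvec(st['tcp_rot'])
    d=R0.inv().apply(np.array(p)-st['position'])/100
    R=Ro.from_euler('z',yaw,degrees=True)*Ro.from_rotvec([np.pi,0,0]) if yaw is not None else R0
    print('at',np.round(st['position'],1),'yaw',yawof(st).round(2),'shift',d.round(4),'turn',((R0.inv()*R).as_rotvec()/np.pi).round(4))
def yawof(st):
    x=Ro.from_rotvec(st['tcp_rot']).as_matrix()[:,0]; return np.degrees(np.arctan2(x[1],x[0]))
E
python3 - <<'E'
from h import *
import pickle
S=pickle.load(open('s.pkl','rb')); s=S['top']
px=lambda u,v:[170+u/2.7,150+v/2.7]
P=onplane(s,[px(355,222),px(470,62)],40); d=P[1]-P[0]; print('bar',P.round(),'clamp y deg',np.degrees(np.arctan2(d[1],d[0])))
print('socket',onplane(s,[px(473,146)],52),'grip tip, trig tip',onplane(s,[px(302,117),px(333,84)],48))
print('rack corners',onplane(s,[px(50,75),px(95,80),px(84,222),px(37,220)],45).round())
w=env.snapshot('wrist'); print(np.array(w['tool_from_camera']).round(3),w['mtx'],w['k1'])
plan([560,-340,260])
E
```

```text
bar [[ 448. -246.   40.]
 [ 605. -368.   40.]] clamp y deg -38.02595983803066
socket [[ 519.16160473 -364.3514831    52.        ]] grip tip, trig tip [[ 553.51027564 -196.52771675   48.        ]
 [ 585.56399085 -228.49145035   48.        ]]
rack corners [[604.  55.  45.]
 [597.   9.  45.]
 [456.  22.  45.]
 [459.  69.  45.]]
[[  -0.      -0.97    -0.243   67.703]
 [   1.      -0.      -0.       0.348]
 [   0.      -0.243    0.97  -171.426]
 [   0.       0.       0.       1.   ]] [[265.46795202   0.         256.29586319]
 [  0.         265.46795202 188.03444252]
 [  0.           0.           1.        ]] -0.008069791023842495
at [ 269.4 -591.1  213.9] yaw 24.5 shift [ 3.6853 -1.0799 -0.4602] turn [0. 0. 0.]
```

```bash
python3 -m crank '[[0.4,-0.1,0,0,0,0],[0.8,-0.25,0,0,0,0],[1,-0.36,0,0,0,0]]' 0; python3 -m crank '[[0.4,-0.1,0,0,0,0],[0.8,-0.25,0,0,0,0],[1,-0.36,0,0,0,0]]'; python3 -m crank '[[0.4,-0.1,0,0,0,0.03],[0.8,-0.25,0,0,0,0.06],[1,-0.36,0,0,0,0.08]]'; python3 -m crank '[[0,0,0.05,0,0,-0.04],[0,0,0.1,0,0,-0.08],[0,0,0.1,0,0,-0.12],[0,0,0.1,0,0,-0.153],[0,0,0.1,0,0,-0.153]]'
python3 - <<'E'
from h import *
plan([555,-320,200],52)
E
```

```text
t: 0.4
position: [349.5, -513.8, 214.1]
tcp_rot: [-3.067, -0.672, -0.003]
force: [0.9, 1.4, -0.3]
width: 91.9
finger_force: 0.0
t: 0.65
position: [425.8, -438.8, 214.4]
tcp_rot: [-3.067, -0.674, -0.003]
force: [1.4, 0.1, 0.6]
width: 91.9
finger_force: 0.0
t: 0.9
position: [501.5, -364.4, 214.4]
tcp_rot: [-3.128, -0.277, -0.003]
force: [0.1, 1.1, 0.1]
width: 92.1
finger_force: 0.0
t: 1.32
position: [497.6, -368.5, 204.1]
tcp_rot: [-2.971, -1.017, 0.001]
force: [-0.2, -0.6, 1.0]
width: 92.0
finger_force: 0.0
at [ 497.6 -368.5  204.1] yaw 37.81 shift [ 0.7507 -0.0311  0.0407] turn [-0.0003 -0.     -0.0789]
```

```bash
python3 -m crank '[[0.35,0,0.02,0,0,-0.04],[0.75,-0.03,0.04,0,0,-0.079],[0.75,-0.03,0.04,0,0,-0.079],[0.75,-0.03,0.04,0,0,-0.079],[0.75,-0.03,0.04,0,0,-0.079]]'
python3 - <<'E'
from h import *
import pickle
st=env.sense(); w=env.snapshot('wrist'); pickle.dump((st,w),open('w1.pkl','wb'))
print(st['position'],yawof(st)); save(w['color'],'w1.png',1.5)
E
```

```text
t: 1.73
position: [554.9, -320.9, 200.2]
tcp_rot: [-2.827, -1.37, 0.002]
force: [-0.3, -0.5, 0.4]
width: 91.7
finger_force: 0.0
[ 554.91242657 -320.85169354  200.21419121] 51.716429262565896
```

View pics/w1.png

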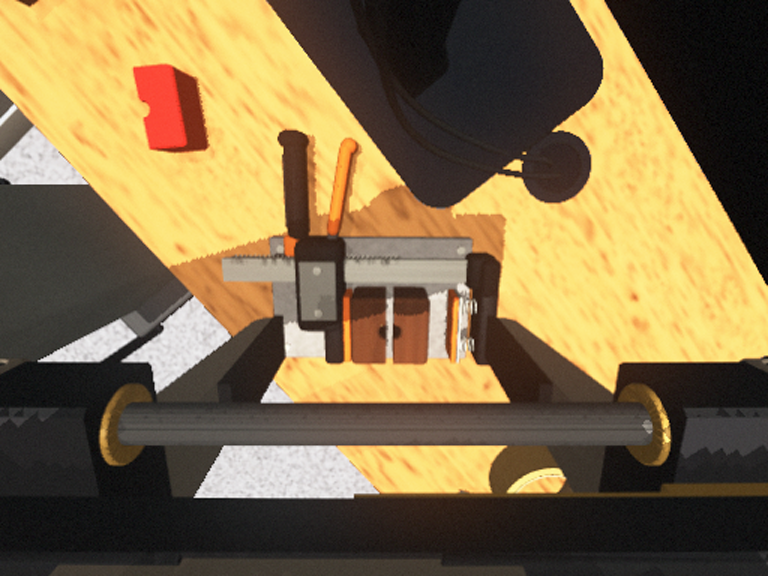

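Wrist view: the socket is at (389,332), the two halves at (368,325) and (411,325), the housing at (320,285), and the far jaw with its plate at (465,325). The grip is at (293,180) and the trigger at (343,190). The red look-alike is at (170,105) and doesn't affect the job.

```bash
python3 - <<'E'
from h import *
import pickle
st,w=pickle.load(open('w1.pkl','rb')); I=w['color']; 
def show(n,uv,z):
    P=onplane(w,np.array(uv)/1.5,z,st); print(n,P.round(1)[:,:2].tolist()); return P
hsv=cv2.cvtColor(I,cv2.COLOR_RGB2HSV).astype(int)
print('brown hsv',hsv[200,243],hsv[235,275],'gap',hsv[205,260],'hole',hsv[221,259])
u,v=np.meshgrid(np.arange(512),np.arange(384))
roi=(u>228)&(u<292)&(v>188)&(v<246)
C=cloud(w,st); print('depth z on tops',np.median(C[200:235,240:252,2]),np.median(C[200:235,270:280,2]))
br=roi&(hsv[...,1]>90)&(hsv[...,2]<150)&(hsv[...,2]>40)&((hsv[...,0]<14)|(hsv[...,0]>170))
n,l,sts,c=cv2.connectedComponentsWithStats(cv2.morphologyEx(br.astype(np.uint8),cv2.MORPH_OPEN,np.ones((2,2))))
for i in range(1,n):
    if sts[i,4]>150:
        q=np.argwhere(l==i)[:,::-1]; P=onplane(w,q,52,st)[:,:2].astype(np.float32)
        r=cv2.minAreaRect(P); print(sts[i],r,cv2.boxPoints(r).round(1).tolist())
dk=roi&(hsv[...,2]<40)&(abs(u-259)<12)&(abs(v-221)<12)
q=np.argwhere(dk)[:,::-1]; print('hole',len(q),onplane(w,q.mean(0),52,st), q.mean(0))
# gap line
a=show('bar',[(225,268),(460,268)],40); d=a[1]-a[0]; print('yc',np.degrees(np.arctan2(d[1],d[0])))
show('board edge',[(272,240),(470,240)],12)
show('housing top',[(300,242),(343,242),(298,326),(338,326)],58)
show('grip tip,trig tip',[(293,135),(349,143)],48)
show('plate face ends top',[(463,290),(457,360)],49)
cv2.imwrite('pics/w1c.png',cv2.resize(I[75:250,170:345,::-1],None,fx=3.4,fy=3.4,interpolation=2))
E
```

```text
brown hsv [  9 157  81] [ 11 173 162] gap [ 18  28 228] hole [ 15  32 224]
depth z on tops 53.60670584081572 53.489998767057884
[230 192  29  51 796] ((510.8981018066406, -352.1611022949219), (68.01526641845703, 34.0103874206543), 53.35822296142578) [[477.0, -369.29998779296875], [504.20001220703125, -389.6000061035156], [544.7999877929688, -335.0], [517.5, -314.70001220703125]]
[263 193  24  23 429] ((552.328125, -361.53363037109375), (29.035484313964844, 29.396434783935547), 51.70646667480469) [[531.7999877929688, -363.79998779296875], [554.9000244140625, -382.0], [572.9000244140625, -359.20001220703125], [549.7999877929688, -341.0]]
hole 0 [[nan nan nan]] [nan nan]
bar [[446.2, -239.2], [603.4, -363.3]]
yc -38.29842029426886
board edge [[485.1, -244.5], [626.2, -355.9]]
housing top [[515.8, -262.5], [542.6, -283.6], [467.9, -314.6], [494.1, -335.3]]
grip tip,trig tip [[563.6, -196.7], [593.6, -227.9]]
plate face ends top [[594.2, -377.7], [552.9, -426.3]]<stdin>:18: RuntimeWarning: Mean of empty slice.
  ret = um.true_divide(
```

View pics/w1c.png

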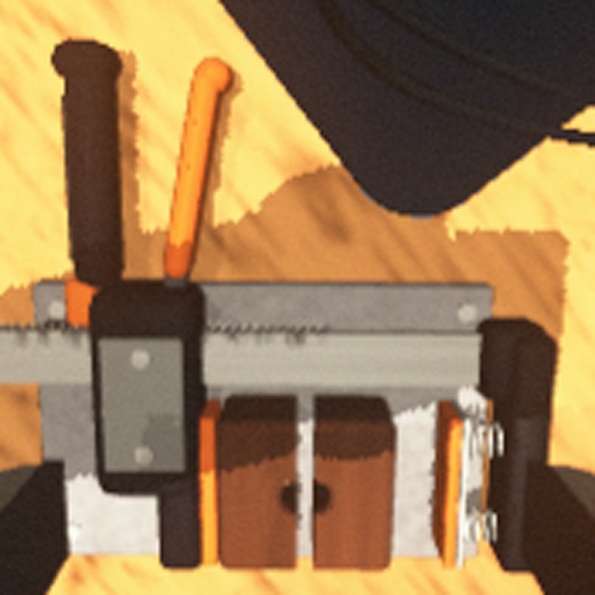

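The brown split blocks at crop (260,480) and (352,480) are the stand, and the red piece is not. The socket is at crop (305,496). I'm going to the dowel next.

```bash
python3 -m crank '[[0.26,-0.3,0,0,0,0],[0.53,-0.63,0,0,0,0],[0.8,-0.94,0,0,0,0]]' 0; python3 -m crank '[[0.26,-0.3,0,0,0,0.03],[0.53,-0.63,0,0,0,0.06],[0.8,-0.94,0,0,0,0.1]]'; python3 -m crank '[[0,-0.3,0,0,0,0.03],[0,-0.7,0,0,0,0.07],[0,-0.98,0,0,0,0.11],[0,-1,0,0,0,0.15],[0,-1,0,0,0,0.18]]'
python3 - <<'E'
from h import *
import pickle
st,w=pickle.load(open('w1.pkl','rb'))
px=lambda u,v:[170+u/3.4,75+v/3.4]
print('socket',onplane(w,[px(305,496)],52,st).round(1))
print('blk corners',onplane(w,[px(222,568),px(297,568),px(315,568),px(392,568),px(222,414),px(392,414)],52,st).round(1).tolist())
for v in(100,200): print(v,onplane(w,[px(63 if v==100 else 70,v),px(222 if v==100 else 199,v)],46,st).round(1).tolist())
plan([480,43,200],-5)
E
```

```text
t: 2.03
position: [529.2, -200.9, 200.4]
tcp_rot: [2.829, 1.364, -0.001]
force: [0.3, 0.9, -0.3]
width: 91.7
finger_force: 0.0
t: 2.28
position: [505.6, -81.8, 200.9]
tcp_rot: [3.005, 0.914, -0.0]
force: [0.1, 0.8, -0.5]
width: 92.2
finger_force: 0.0
t: 2.7
position: [449.5, 0.8, 201.1]
tcp_rot: [3.141, 0.043, 0.001]
force: [0.5, -0.7, -0.6]
width: 92.1
finger_force: 0.0
socket [[ 523.7 -367.6   52. ]]
blk corners [[480.4, -371.0, 52.0], [503.0, -388.9, 52.0], [508.5, -393.1, 52.0], [531.7, -411.5, 52.0], [519.5, -323.3, 52.0], [568.6, -362.1, 52.0]]
100 [[546.5, -203.3, 46.0], [589.5, -237.4, 46.0]]
200 [[525.8, -230.1, 46.0], [561.7, -258.5, 46.0]]
at [449.5   0.8 201.1] yaw 1.58 shift [ 0.3169 -0.4135  0.011 ] turn [ 0.0002 -0.0002  0.0365]
```

```bash
python3 -m crank '[[0.2,-0.3,0,0,0,0.03],[0.32,-0.41,0,0,0,0.03],[0.32,-0.41,0,0,0,0.03],[0.32,-0.41,0,0,0,0.03]]'
python3 - <<'E'
from h import *
import pickle
st=env.sense(); w=env.snapshot('wrist'); pickle.dump((st,w),open('w2.pkl','wb'))
print(st['position'],yawof(st)); save(w['color'],'w2.png',1.5)
E
```

```text
t: 3.03
position: [481.1, 41.7, 200.5]
tcp_rot: [3.14, -0.097, -0.0]
force: [-0.3, -0.4, -0.0]
width: 91.6
finger_force: 0.0
[481.11553666  41.69522944 200.54378754] -3.525150415308146
```

View pics/w2.png

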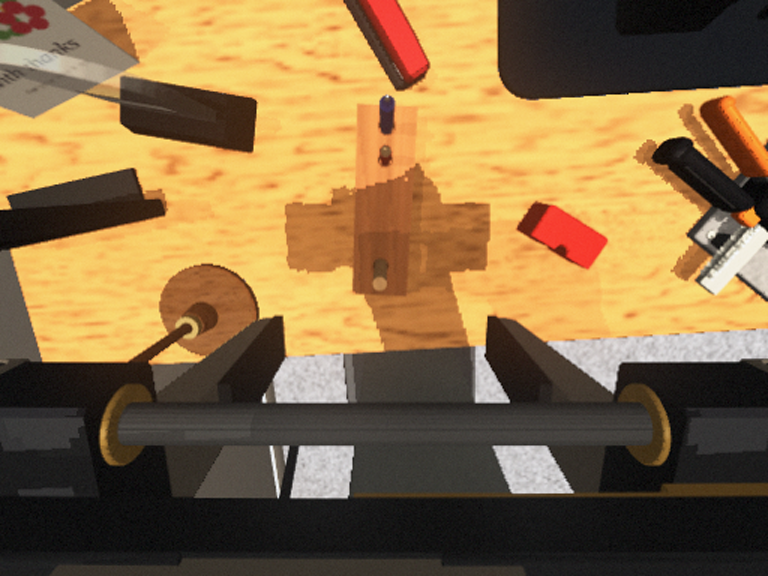

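The dowel's top is at (380,284). The pencil is at (386,153) and the pen at (387,115). The flag's base, at (210,310), is clear.

```bash
python3 - <<'E'
from h import *
import pickle
st,w=pickle.load(open('w2.pkl','rb'))
P=onplane(w,np.array([[380,284]])/1.5,105,st)[0]; print(P, 'base pole',onplane(w,np.array([[205,310]])/1.5,0,st))
C=cloud(w,st); print('rack top',np.median(C[150:170,242:250,2]),'dowel depth z',bydepth(w,np.array([[380,283]])/1.5,st))
print('corners',onplane(w,np.array([[354,294],[407,294],[358,104],[417,106]])/1.5,45,st).round(1).tolist())
plan([P[0],P[1],67])
E
```

```text
[480.87508703  44.32825126 105.        ] base pole [[438.48460603 220.27913469   0.        ]]
rack top 46.68911331150963 dowel depth z [[482.69412755  44.53971426 106.49864186]]
corners [[458.2, 68.6, 45.0], [455.4, 23.5, 45.0], [608.0, 53.5, 45.0], [603.8, 8.7, 45.0]]
at [480.6  41.1 200.4] yaw -3.57 shift [ 0.0016 -0.0339  1.334 ] turn [0. 0. 0.]
```

```bash
python3 -m crank '[[0,-0.03,0.4,0,0,0],[0,-0.03,0.75,0,0,0],[0,-0.03,0.9,0,0,0],[0,-0.03,1,0,0,0],[0,-0.03,1,0,0,0]]'; python3 -m crank '[[0,0,0.15,0,0,0],[0,0,0.3,0,0,0],[0,0,0.3,0,0,0],[0,0,0.3,0,0,0]]' ; python3 -m crank '[[0,0,0,0,0,0],[0,0,0,0,0,0],[0,0,0,0,0,0],[0,0,0,0,0,0],[0,0,0,0,0,0],[0,0,0,0,0,0]]' 1
```

```text
t: 3.5
position: [479.6, 44.0, 98.9]
tcp_rot: [3.139, -0.098, -0.006]
force: [-1.1, 0.7, 0.5]
width: 91.8
finger_force: 0.0
t: 3.83
position: [481.6, 45.1, 71.4]
tcp_rot: [3.14, -0.096, 0.001]
force: [0.5, -0.6, 0.5]
width: 92.0
finger_force: 0.0
t: 4.33
position: [481.5, 45.6, 70.8]
tcp_rot: [3.14, -0.094, 0.001]
force: [0.7, -0.6, -0.1]
width: 53.9
finger_force: 0.0
```

```bash
python3 -m crank '[[0,0,0,0,0,0],[0,0,0,0,0,0],[0,0,0,0,0,0],[0,0,0,0,0,0],[0,0,0,0,0,0],[0,0,0,0,0,0],[0,0,0,0,0,0],[0,0,0,0,0,0]]' 1; python3 -m crank '[[0,0,-0.15,0,0,0],[0,0,-0.4,0,0,0],[0,0,-0.75,0,0,0],[0,0,-1,0,0,0],[0,0,-1,0,0,0]]'
```

```text
t: 5.0
position: [481.3, 45.6, 70.5]
tcp_rot: [3.14, -0.094, -0.0]
force: [0.4, 0.7, 1.2]
width: 9.3
finger_force: 30.0
t: 5.42
position: [484.6, 46.1, 175.4]
tcp_rot: [-3.139, 0.094, -0.014]
force: [0.6, -0.3, 0.4]
width: 9.4
finger_force: 30.0
```

```bash
python3 -m crank '[[0.02,0.3,0,0,0,0],[0.05,0.65,0,0,0,0],[0.1,1,0,0,0,0]]'; python3 -m crank '[[0.05,0.35,0,0,0,0],[0.1,0.7,0,0,0,0],[0.1,1,0,0,0,0]]';python3 -m crank '[[0.05,0.35,0,0,0,-0.03],[0.1,0.7,0,0,0,-0.06],[0.2,1,0,0,0,-0.1]]'; python3 -m crank '[[0,0.35,0,0,0,-0.03],[0,0.7,0,0,0,-0.06],[0,0.9,0,0,0,-0.1],[0,0.9,0,0,0,-0.14],[0,0.9,0,0,0,-0.18],[0,0.9,0,0,0,-0.2]]'
python3 - <<'E'
from h import *
plan([523.7,-367.6,135],52)
E
```

```text
t: 5.67
position: [484.6, -55.4, 170.2]
tcp_rot: [3.14, -0.09, -0.001]
force: [0.6, -1.5, -0.7]
width: 9.2
finger_force: 30.0
t: 5.92
position: [489.3, -157.8, 169.9]
tcp_rot: [3.14, -0.096, -0.0]
force: [-0.2, 0.6, -0.5]
width: 9.4
finger_force: 30.0
t: 6.17
position: [501.8, -258.8, 169.7]
tcp_rot: [3.116, 0.402, -0.003]
force: [0.3, -0.3, -0.2]
width: 9.3
finger_force: 30.0
t: 6.67
position: [525.2, -343.7, 169.1]
tcp_rot: [-2.836, -1.347, 0.001]
force: [-0.5, 0.6, -0.0]
width: 9.4
finger_force: 30.0
at [ 525.2 -343.7  169.1] yaw 50.8 shift [-0.1951  0.1401  0.3402] turn [-0.0006 -0.     -0.0067]
```

```bash
python3 -m crank '[[-0.1,0.14,0.1,0,0,-0.0067],[-0.195,0.14,0.34,0,0,-0.0067],[-0.195,0.14,0.34,0,0,-0.0067],[-0.195,0.14,0.34,0,0,-0.0067],[-0.195,0.14,0.34,0,0,-0.0067]]'
python3 - <<'E'
from h import *
import pickle
st=env.sense(); w=env.snapshot('wrist'); pickle.dump((st,w),open('w3.pkl','wb'))
print(st['position'],yawof(st)); cv2.imwrite('pics/w3.png',cv2.resize(w['color'][140:270,170:350,::-1],None,fx=4,fy=4,interpolation=2))
E
```

```text
t: 7.08
position: [524.6, -366.5, 136.7]
tcp_rot: [-2.826, -1.371, -0.0]
force: [0.3, -0.3, -0.4]
width: 9.4
finger_force: 30.0
[ 524.63497165 -366.51746193  136.66354088] 51.76279153977635
```

View pics/w3.png

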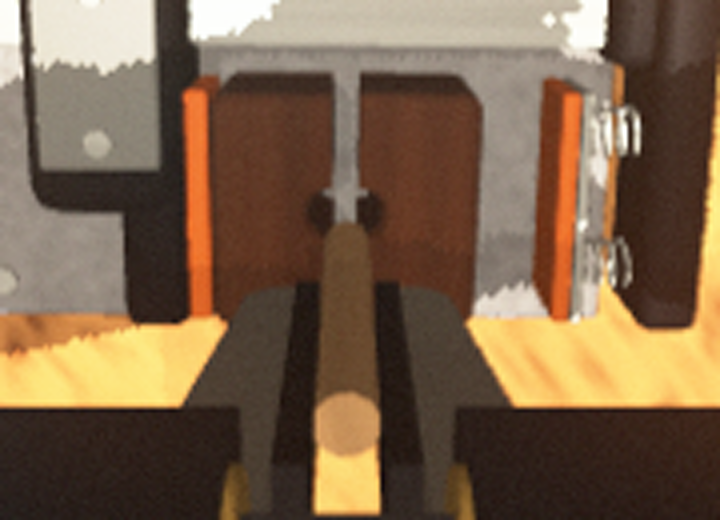

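The socket is at crop (346,212), the front edge of the dowel's foot is at (348,222), and its top is at (347,424).

```bash
python3 - <<'E'
from h import *
import pickle
st,w=pickle.load(open('w3.pkl','rb')); px=lambda u,v:[170+u/4,140+v/4]
R=Ro.from_rotvec(st['tcp_rot']); z=st['position'][2]
tl=lambda p: R.inv().apply(np.array(p)-st['position']).round(2)
S=onplane(w,[px(346.5,212)],52,st)[0]; print('socket',S,tl(S))
print('foot edge tool',tl(onplane(w,[px(348,222)],z-54.5,st)[0]),'top centre',tl(onplane(w,[px(347,424)],z+34.5,st)[0]))
print('hole top/bot',[tl(onplane(w,[px(346,v)],52,st)[0])[0] for v in(192,233)])
print('cavity y',[tl(onplane(w,[px(u,212)],52,st)[0])[1] for u in(308,334,359,384)])
print('dowel edges',[tl(onplane(w,[px(u,250)],z-45,st)[0]) for u in(324,372)])
print('blockends x',[tl(onplane(w,[px(300,v)],52,st)[0])[0] for v in(93,)])
E
```

```text
socket [ 523.9562754  -368.08095933   52.        ] [-1.7   0.48 84.66]
foot edge tool [ 4.17  0.78 54.5 ] top centre [ -0.36   0.44 -34.5 ]
hole top/bot [np.float64(3.45), np.float64(-7.16)]
cavity y [np.float64(-9.14), np.float64(-2.64), np.float64(3.6), np.float64(9.85)]
dowel edges [array([ 0.65, -4.35, 45.  ]), array([ 0.64,  5.87, 45.  ])]
blockends x [np.float64(28.25)]
```

```bash
python3 -m crank '[[-0.011,-0.003,0.12,0,0,0],[-0.011,-0.003,0.25,0,0,0],[-0.011,-0.003,0.25,0,0,0],[-0.011,-0.003,0.25,0,0,0],[-0.011,-0.003,0.25,0,0,0]]'
python3 - <<'E'
from h import *
import pickle
st=env.sense(); w=env.snapshot('wrist'); pickle.dump((st,w),open('w4.pkl','wb'))
print(st['position'],yawof(st)); cv2.imwrite('pics/w4.png',cv2.resize(w['color'][160:260,190:320,::-1],None,fx=5,fy=5,interpolation=2))
E
```

```text
t: 7.55
position: [523.5, -367.8, 111.4]
tcp_rot: [-2.826, -1.371, 0.0]
force: [-0.5, 0.6, -0.5]
width: 9.3
finger_force: 30.0
[ 523.4764786  -367.78100806  111.39102182] 51.749483586532875
```

View pics/w4.png

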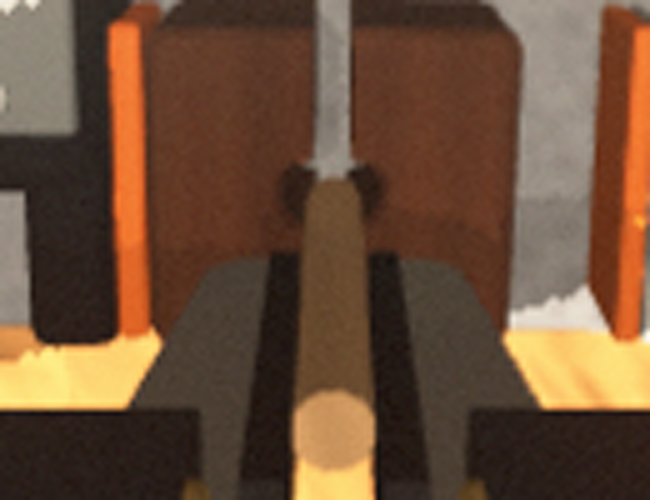

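```bash
python3 - <<'E'
from h import *
import pickle
st,w=pickle.load(open('w4.pkl','rb')); px=lambda u,v:[190+u/5,160+v/5]
R=Ro.from_rotvec(st['tcp_rot']); z=st['position'][2]
tl=lambda p: R.inv().apply(np.array(p)-st['position']).round(2)
f=lambda u,v,h: tl(onplane(w,[px(u,v)],h,st)[0])[:2]
print('foot edge',f(333,178,z-54.5),'hole top/bot',f(333,160,52),f(333,221,52),'block end',f(250,27,52),'gap',f(316,170,52),f(352,170,52))
E
python3 -m crank '[[-0.004,0,0,0,0,0],[-0.004,0,0.06,0,0,0],[-0.004,0,0.06,0,0,0],[-0.004,0,0.06,0,0,0]]'
```

```text
foot edge [4.08 0.43] hole top/bot [6.07 0.44] [-5.42  0.43] block end [ 30.23 -14.13] gap [ 4.2  -2.63] [4.2  3.86]
t: 7.93
position: [522.8, -368.2, 105.2]
tcp_rot: [-2.826, -1.37, 0.001]
force: [-0.8, -0.2, -0.4]
width: 8.8
finger_force: 30.0
```

```bash
python3 -m crank '[[0,0,-0.06,0,0,0],[0.018,0,-0.06,0,0,0],[0.018,0,-0.06,0,0,0],[0.018,0,-0.06,0,0,0],[0.018,0,-0.06,0,0,0]]'; python3 - <<'E'
from h import *
import pickle
plan([524.05,-366.85,105],52)
st=env.sense(); w=env.snapshot('wrist'); pickle.dump((st,w),open('w5.pkl','wb'))
cv2.imwrite('pics/w5.png',cv2.resize(w['color'][160:260,190:320,::-1],None,fx=5,fy=5,interpolation=2))
E
```

```text
t: 8.35
position: [524.3, -366.9, 111.7]
tcp_rot: [2.827, 1.371, 0.0]
force: [-0.2, -0.6, 0.3]
width: 9.1
finger_force: 30.0
at [ 524.3 -366.9  111.7] yaw 51.74 shift [-0.0015 -0.0021  0.067 ] turn [ 0.0001  0.     -0.0014]
```

View pics/w5.png

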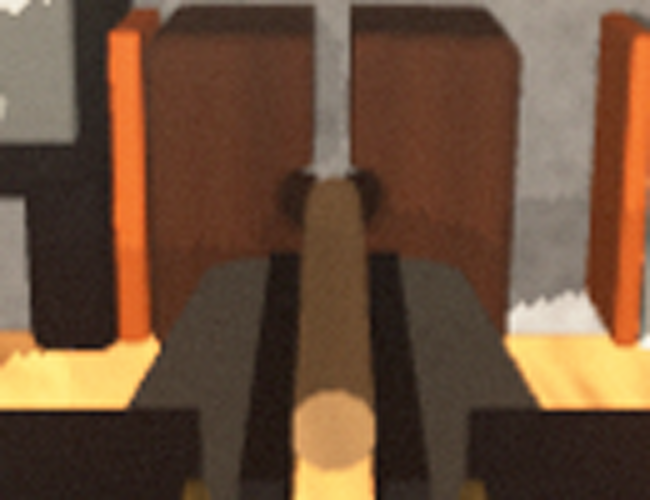

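The dowel is now aligned: the foot edge is at crop (333,178), the hole runs from about v=168 to 228, and the halves haven't moved. I'm going down.

```bash
python3 -m crank '[[-0.001,0,0.06,0,0,0],[-0.001,0,0.12,0,0,0],[-0.001,0,0.18,0,0,0],[-0.001,0,0.24,0,0,0]]'; python3 -m crank '[[0,0,0.06,0,0,0],[0,0,0.1,0,0,0],[0,0,0.14,0,0,0],[0,0,0.17,0,0,0],[0,0,0.19,0,0,0],[0,0,0.19,0,0,0]]'
```

```text
t: 8.73
position: [523.8, -366.8, 86.5]
tcp_rot: [-2.826, -1.37, 0.001]
force: [0.4, -0.0, -0.2]
width: 9.2
finger_force: 30.0
t: 9.23
position: [524.0, -366.9, 68.1]
tcp_rot: [-2.826, -1.371, 0.0]
force: [0.5, 0.0, -0.5]
width: 9.7
finger_force: 30.0
```

```bash
python3 -m crank '[[0,0,0,0,0,0],[0,0,0,0,0,0],[0,0,0,0,0,0],[0,0,0,0,0,0],[0,0,0,0,0,0],[0,0,0,0,0,0]]' 0; python3 -m crank '[[0,0,-0.2,0,0,0],[0,0,-0.5,0,0,0],[0,0,-0.9,0,0,0],[0,0,-1,0,0,0],[0,0,-1,0,0,0]]'; python3 - <<'E'
from h import *
import pickle
st=env.sense(); print(st['joints'].round(2))
w=env.snapshot('wrist'); pickle.dump((st,w),open('w6.pkl','wb'))
C=cloud(w,st); m=(abs(C[...,0]-524)<25)&(abs(C[...,1]+367)<25)&(C[...,2]>70)&(C[...,2]<125)
print('dowel pts',m.sum(),C[m].max(0),np.median(C[m&(C[...,2]>98)],0))
cv2.imwrite('pics/w6.png',cv2.resize(w['color'][40:250,150:350,::-1],None,fx=2.8,fy=2.8,interpolation=2))
E
```

```text
t: 9.73
position: [524.2, -367.0, 68.7]
tcp_rot: [2.827, 1.371, 0.0]
force: [-0.5, -0.6, 0.6]
width: 46.9
finger_force: 0.0
t: 10.15
position: [526.5, -368.2, 172.9]
tcp_rot: [2.821, 1.368, 0.006]
force: [-0.3, 1.2, -0.5]
width: 80.3
finger_force: 0.0
[ 0.76  0.51 -0.28  1.65  0.16  0.99 -0.24]
dowel pts 152 [ 529.26506333 -362.24787081  104.99015465] [ 524.84759349 -366.78101359  103.41848216]
```

View pics/w6.png

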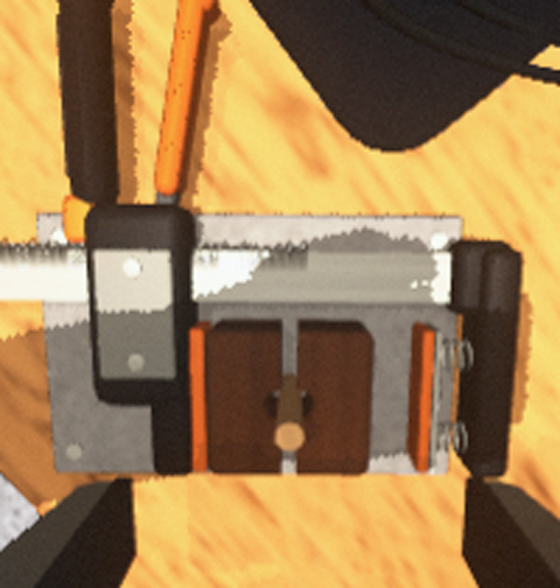

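The dowel stands upright in the socket with its top at z≈103 (expected 102). I'm going to the handle now, turning half round so the wrist camera faces the jaws.

```bash
python3 - <<'E'
from h import *
import pickle
st,w=pickle.load(open('w6.pkl','rb')); px=lambda u,v:[150+u/2.8,40+v/2.8]
print('edges',onplane(w,[px(65,130),px(190,130)],47,st).round(1).tolist(),onplane(w,[px(58,40),px(212,40)],47,st).round(1).tolist())
print('housing corners',onplane(w,[px(90,212),px(192,212),px(98,395)],58,st).round(1).tolist())
print('plate/jaw',onplane(w,[px(409,400),px(437,400),px(468,400)],49,st).round(1).tolist())
plan([545,-228,172],52)
E
python3 -m crank '[[0.4,-0.05,0,0,0,0],[0.8,-0.1,0,0,0,0],[1,-0.15,0,0,0,-0.04],[1,-0.15,0,0,0,-0.08],[1,-0.15,0,0,0,-0.12],[1,-0.15,0,0,0,-0.16],[1,-0.15,0,0,0,-0.2],[1,-0.15,0,0,0,-0.24]]'
```

```text
edges [[522.9, -233.4, 47.0], [559.8, -262.5, 47.0]] [[541.9, -208.8, 47.0], [586.2, -243.7, 47.0]]
housing corners [[512.4, -263.3, 58.0], [542.1, -286.8, 58.0], [468.0, -317.1, 58.0]]
plate/jaw [[562.8, -397.4, 49.0], [571.8, -404.5, 49.0], [581.8, -412.4, 49.0]]
at [ 524.9 -367.6  170.2] yaw 51.73 shift [ 1.2199 -0.7069 -0.0203] turn [ 0.0011  0.     -0.0015]
t: 10.87
position: [573.2, -278.6, 166.1]
tcp_rot: [-2.118, -2.315, 0.002]
force: [-0.2, -0.6, -0.7]
width: 91.8
finger_force: 0.0
```

```bash
python3 -m crank '[[0,0,0,0,0,-0.04],[0,0,0,0,0,-0.08],[0,0,0,0,0,-0.12],[0,0,0,0,0,-0.16],[0,0,0,0,0,-0.2],[0,0,0,0,0,-0.24],[0,0,0,0,0,-0.28],[0,0,0,0,0,-0.32]]';python3 -m crank '[[0,0,0,0,0,-0.04],[0,0,0,0,0,-0.08],[0,0,0,0,0,-0.12],[0,0,0,0,0,-0.16],[0,0,0,0,0,-0.2],[0,0,0,0,0,-0.24],[0,0,0,0,0,-0.28],[0,0,0,0,0,-0.32]]'; python3 - <<'E'
from h import *
print(env.sense()['joints'].round(2))
plan([542,-232,120],-128.2)
E
```

```text
t: 11.53
position: [573.1, -278.7, 166.2]
tcp_rot: [-0.749, -3.047, -0.002]
force: [0.6, -0.5, -0.2]
width: 92.0
finger_force: 0.0
t: 12.2
position: [573.2, -278.6, 166.3]
tcp_rot: [0.804, -3.035, -0.004]
force: [0.2, -0.1, 0.3]
width: 92.2
finger_force: 0.0
[ 1.01  0.69 -0.91  1.63  0.59  1.12  2.04]
at [ 573.2 -278.6  166.3] yaw -150.32 shift [0.0399 0.5583 0.4647] turn [ 0.0011 -0.0002 -0.1229]
```

```bash
python3 -m crank '[[0.01,0.2,0,0,0,-0.04],[0.04,0.4,0,0,0,-0.08],[0.04,0.558,0,0,0,-0.123],[0.04,0.558,0.2,0,0,-0.123],[0.04,0.558,0.46,0,0,-0.123],[0.04,0.558,0.46,0,0,-0.123],[0.04,0.558,0.46,0,0,-0.123]]'; python3 - <<'E'
from h import *
import pickle
st=env.sense(); w=env.snapshot('wrist'); pickle.dump((st,w),open('w7.pkl','wb'))
print(st['joints'].round(2),st['width'])
plan([542,-232,15],-128.2)
save(w['color'],'w7.png',1.5)
E
```

```text
t: 12.78
position: [541.9, -231.8, 120.4]
tcp_rot: [1.363, -2.828, -0.007]
force: [0.3, -0.1, 1.0]
width: 91.7
finger_force: 0.0
[ 1.04  0.72 -0.97  1.78  0.69  1.03  2.27] 91.67210051353604
at [ 543.2 -232.   121.9] yaw -128.54 shift [0.0079 0.0069 1.0694] turn [ 0.0007  0.0001 -0.0019]
```

View pics/w7.png

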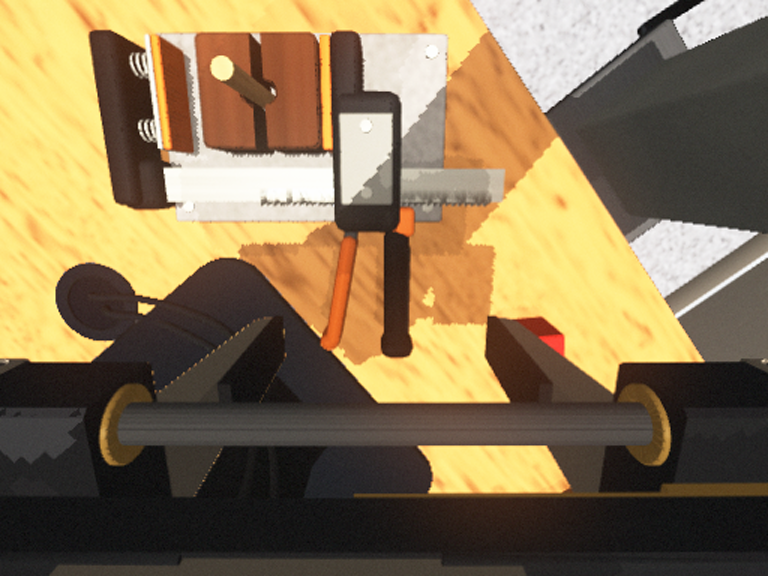

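I've now viewed 11 pictures, one over the limit, so from here I'll measure numerically only. In this view the grip is at (397,290), the trigger at (338,290) and the plate face at (160,95). The dowel's top is at (222,68), still upright in the socket.

```bash
cat >> h.py <<'E'
YC=np.array([.786,-.618]); XC=np.array([-.618,-.786])
def look(tag,st0=None):
    """orange/brown extents along clamp y, from a wrist picture"""
    import pickle
    st=env.sense(); w=env.snapshot('wrist'); pickle.dump((st,w),open(tag+'.pkl','wb')); return st,w
E
python3 - <<'E'
from h import *
import pickle
st,w=pickle.load(open('w7.pkl','rb')); I=w['color']
hsv=cv2.cvtColor(I,cv2.COLOR_RGB2HSV).astype(int)
tr=lambda v:346-(v-237)*24/103
for v in(260,280,300,320,335):
    P=onplane(w,np.array([[tr(v),v],[410.5,v]])/1.5,47,st)[:,:2]; g=P[1]; print(v,P.round(1).tolist(),'sep',((P[0]-g)@YC).round(1),'squeeze',(g+14.5*YC).round(1))
# plate band: pixel rows through v=100 display
r=67
for u in range(60,240,2): print(u,tuple(hsv[r,u]),w['z_map'][r,u].round(0),end=' | ')
E
```

```text
260 [[549.9, -265.5], [515.8, -238.2]] sep 43.7 squeeze [ 527.2 -247.2]
280 [[560.5, -257.5], [523.7, -228.0]] sep 47.1 squeeze [ 535.1 -237. ]
300 [[571.4, -249.3], [531.7, -217.6]] sep 50.7 squeeze [ 543.1 -226.5]
320 [[582.5, -240.8], [540.0, -206.8]] sep 54.4 squeeze [ 551.4 -215.8]
335 [[591.0, -234.4], [546.3, -198.6]] sep 57.2 squeeze [ 557.7 -207.6]
60 (np.int64(26), np.int64(117), np.int64(254)) 267.0 | 62 (np.int64(25), np.int64(127), np.int64(254)) 268.0 | 64 (np.int64(22), np.int64(138), np.int64(253)) 270.0 | 66 (np.int64(8), np.int64(135), np.int64(70)) 222.0 | 68 (np.int64(10), np.int64(117), np.int64(76)) 219.0 | 70 (np.int64(11), np.int64(109), np.int64(77)) 220.0 | 72 (np.int64(11), np.int64(107), np.int64(79)) 220.0 | 74 (np.int64(9), np.int64(107), np.int64(76)) 220.0 | 76 (np.int64(9), np.int64(94), np.int64(84)) 219.0 | 78 (np.int64(10), np.int64(98), np.int64(81)) 219.0 | 80 (np.int64(9), np.int64(115), np.int64(71)) 221.0 | 82 (np.int64(9), np.int64(128), np.int64(68)) 221.0 | 84 (np.int64(13), np.int64(153), np.int64(60)) 223.0 | 86 (np.int64(11), np.int64(16
[... 3595 characters left out ...]
), np.int64(197), np.int64(234)) 223.0 | 216 (np.int64(22), np.int64(169), np.int64(254)) 223.0 | 218 (np.int64(23), np.int64(165), np.int64(253)) 221.0 | 220 (np.int64(15), np.int64(191), np.int64(252)) 224.0 | 222 (np.int64(10), np.int64(93), np.int64(63)) 223.0 | 224 (np.int64(8), np.int64(95), np.int64(67)) 221.0 | 226 (np.int64(10), np.int64(74), np.int64(76)) 222.0 | 228 (np.int64(8), np.int64(75), np.int64(82)) 220.0 | 230 (np.int64(7), np.int64(68), np.int64(86)) 220.0 | 232 (np.int64(10), np.int64(58), np.int64(79)) 220.0 | 234 (np.int64(8), np.int64(59), np.int64(82)) 221.0 | 236 (np.int64(5), np.int64(56), np.int64(82)) 220.0 | 238 (np.int64(7), np.int64(57), np.int64(81)) 219.0 |
```

```bash
cat >> h.py <<'E'
def prof(st,w,x0=None,hw=4):
    C=cloud(w,st); ok=(w['z_map']>0); y=C[...,:2]@YC; x=C[...,:2]@XC
    m=ok&(abs(x-x0)<hw)&(y>600)&(y<760)&(C[...,2]<70)
    b=np.arange(600,760,1.0); i=np.digitize(y[m],b); z=C[...,2][m]
    out=[(int(b[k-1]),round(float(np.median(z[i==k])))) for k in range(1,len(b)) if (i==k).any()]
    print(' '.join(f'{a}:{c}' for a,c in out))
E
python3 - <<'E'
from h import *
import pickle
st,w=pickle.load(open('w7.pkl','rb')); C=cloud(w,st)
m=(w['z_map']>0)&(C[...,2]>6)&(C[...,2]<45)&(C[...,0]>575)&(C[...,0]<640)&(C[...,1]>-300)&(C[...,1]<-240)
p=C[m]; rel=p[:,:2]-np.array([540.3,-231]); near=(abs(rel@XC)<14)
print('foot near finger line: y_c min',np.sort((rel@YC)[near&(rel@YC>40)])[:8],'z',np.median(p[near][:,2]) if near.any() else None)
s=np.array([524,-367.]); print('socket xc',s@XC,'yc',s@YC)
for dx in(0,-10,-18): print(dx); prof(st,w,s@XC+dx)
plan([540.3,-231,15],-128.2)
E
```

```text
foot near finger line: y_c min [77.9604111  78.6860612  78.89381176 79.14403686 79.35366725 79.49509447
 79.70118912 79.88957084] z 13.531162357576969
socket xc -35.36999999999998 yc 638.6700000000001
0
600:50 601:51 602:51 603:50 604:49 605:52 606:53 607:53 608:53 609:54 610:53 611:53 612:54 613:53 614:54 615:53 616:53 617:53 618:53 619:53 620:53 621:54 622:53 623:53 624:54 625:54 626:53 627:54 628:53 629:52 630:52 633:59 634:56 635:54 645:51 646:45 647:37 648:53 649:53 650:53 651:53 652:53 653:53 654:53 655:53 656:53 657:53 658:53 659:53 660:53 661:54 662:53 663:53 664:54 665:54 666:53 667:53 668:53 669:53 670:53 671:52 688:13 689:13 690:13 691:36 692:37 693:50 694:50 695:50 696:50 697:50 698:50 699:50 712:37 713:40 714:50 715:53 716:53 717:53 718:53 719:53 720:53 721:53 722:53 723:53 724:54 725:53 726:53 727:52 728:51
-10
600:50 601:50 602:50 603:50 604:49 605:51 606:53 607:53 608:54 609:53 610:53 611:53 612:53 613:53 614:53 615:54 616:54 617:54 618:53 619:53 620:54 621:53 622:54 623:53 624:53 625:53 626:54 627:54 628:54 629:53 630:54 631:53 632:53 633:53 634:53 635:52 641:41 642:
[... 594 characters left out ...]
 619:53 620:54 621:54 622:53 623:54 624:53 625:53 626:53 627:53 628:53 629:53 630:53 631:54 632:54 633:54 634:53 635:53 641:41 642:44 643:53 644:53 645:53 646:53 647:53 648:53 649:53 650:54 651:53 652:53 653:54 654:53 655:54 656:53 657:53 658:54 659:53 660:53 661:54 662:53 663:53 664:54 665:53 666:53 667:53 668:54 669:53 670:53 671:52 672:51 688:14 689:14 690:13 691:36 692:36 693:49 694:49 695:50 696:50 697:50 698:51 699:50 704:42 705:41 706:41 707:41 708:40 709:42 710:32 711:32 712:42 713:45 714:45 715:52 716:53 717:53 718:53 719:53 720:53 721:53 722:53 723:53 724:53 725:53 726:53 727:52 728:52
at [ 543.2 -232.   121.9] yaw -128.54 shift [0.0107 0.0264 1.0694] turn [ 0.0007  0.0001 -0.0019]
```

```bash
python3 -m crank '[[0.01,0.026,0.3,0,0,0],[0.01,0.026,0.6,0,0,0],[0.01,0.026,0.9,0,0,0],[0.01,0.026,1,0,0,0],[0.01,0.026,1,0,0,0],[0.01,0.026,1,0,0,0]]' 0.05; python3 - <<'E'
from h import *
plan([540.3,-231,15],-128.2)
st,w=look('w8'); prof(st,w,-35.4-18); prof(st,w,-35.4-25)
E
```

```text
t: 13.33
position: [541.9, -231.4, 23.8]
tcp_rot: [-1.363, 2.829, -0.001]
force: [0.2, -0.3, 1.0]
width: 87.2
finger_force: 0.0
at [ 541.9 -231.4   23.8] yaw -128.55 shift [0.0068 0.0156 0.0877] turn [-0.0003  0.0003 -0.0019]
600:50 601:50 602:51 603:50 604:50 605:51 606:53 607:54 608:53 609:53 610:53 611:53 612:53 613:54 614:53 615:53 616:53 617:54 618:53 619:53 620:54 621:53 622:54 623:53 624:53 625:53 626:53 627:53 628:53 629:53 630:53 631:53 632:53 633:53 634:54 635:53 641:47 642:47 643:53 644:53 645:53 646:53 647:53 648:53 649:53 650:53 651:53 652:53 653:53 654:53 655:53 656:53 657:53 658:53 659:53 660:53 661:53 662:53 663:53 664:53 665:53 666:53 667:53 668:53 669:53 670:53 671:53 672:52 690:42 691:41 692:38 693:50 694:50 695:50 696:50 697:50 698:50 699:49 709:39 714:35
600:51 601:50 602:50 603:50 604:49 605:51 606:52 607:53 608:53 609:53 610:53 611:53 612:53 613:53 614:53 615:53 616:53 617:53 618:53 619:53 620:53 621:53 622:53 623:53 624:53 625:53 626:53 627:53 628:53 629:53 630:53 631:53 632:53 633:53 634:53 635:53 637:14 638:14 639:14 640:14 641:45 642:46 643:53 644:53 645:53 646:54 647:53 648:53 649:53 650:53 651:53 652:53 653:53 654:53 655:53 656:53 657:53 658:53 659:53 660:53 661:53 662:53 663:53 664:53 665:53 666:53 667:53 668:53 669:53 670:53 671:52 672:52 673:13 674:14 675:14 676:14 677:13 678:14 679:13 680:13 681:14 682:13 683:13 684:13 685:13 686:14 687:13 688:13 689:13 690:41 691:39 692:37 693:42 694:50 695:50 696:49 697:49 698:49 699:49 700:32 701:14 702:14 703:13 704:13 705:13 706:13 707:13 708:13 709:14 710:13 711:14 712:26 713:30 714:30 715:31 722:2 723:1 724:2 725:1 726:1 727:1 728:1 729:1 730:0
```

```bash
python3 -m crank '[[0.006,0.014,0.08,0,0,0],[0.006,0.014,0.08,0,0,0],[0.006,0.014,0.08,0,0,0]]' 0.2; python3 -m crank '[[0,0,0,0,0,0],[0,0,0,0,0,0],[0,0,0,0,0,0],[0,0,0,0,0,0],[0,0,0,0,0,0],[0,0,0,0,0,0],[0,0,0,0,0,0],[0,0,0,0,0,0]]' 0.67;  python3 - <<'E'
from h import *
plan([540.3,-231,15],-128.2); print(env.sense()['force'])
st,w=look('w9'); prof(st,w,-35.4-25,3)
E
python3 -m crank '[[0,0,0,0,0,0],[0,0,0,0,0,0],[0,0,0,0,0,0],[0,0,0,0,0,0],[0,0,0,0,0,0],[0,0,0,0,0,0]]' 0.2;  python3 - <<'E'
from h import *
st,w=look('w9b'); prof(st,w,-35.4-25,3)
E
```

```text
t: 13.63
position: [539.6, -231.6, 15.2]
tcp_rot: [-1.363, 2.83, -0.002]
force: [0.3, -1.1, 0.7]
width: 73.4
finger_force: 0.4
t: 14.3
position: [542.2, -231.4, 15.8]
tcp_rot: [-1.361, 2.826, -0.004]
force: [4.8, -0.7, -1.3]
width: 30.2
finger_force: 2.7
at [ 542.2 -231.4   15.8] yaw -128.55 shift [0.0092 0.0173 0.0076] turn [-0.0014  0.0011 -0.0019]
[ 4.79663396 -0.73802925 -1.33495946]
600:50 601:50 602:50 603:50 604:50 605:50 606:53 607:53 608:54 609:53 610:53 611:53 612:53 613:53 614:54 615:53 616:53 617:53 618:53 619:53 620:53 621:54 622:53 623:53 624:53 625:54 626:54 627:53 628:53 629:53 630:53 631:54 632:53 633:54 634:53 635:53 641:51 642:46 643:53 644:53 645:53 646:53 647:53 648:53 649:53 650:54 651:53 652:53 653:53 654:53 655:53 656:53 657:53 658:53 659:53 660:53 661:53 662:53 663:53 664:53 665:53 666:53 667:54 668:53 669:53 670:53 671:52 672:51 674:13 675:13 676:13 677:13 678:13 679:13 680:14 681:43 682:44 683:41 684:49 685:50 686:50 687:50 688:50 689:50 690:50 691:49 699:13 700:15 701:14 702:38 703:34 704:34 705:34 706:16 707:14 708:14 709:13 710:13 711:13
t: 14.85
position: [538.4, -231.4, 14.2]
tcp_rot: [1.362, -2.829, -0.001]
force: [-0.0, -2.3, 0.1]
width: 68.1
finger_force: 0.7
600:50 601:50 602:50 603:50 604:49 605:51 606:53 607:53 608:53 609:53 610:53 611:53 612:53 613:53 614:53 615:53 616:54 617:53 618:53 619:54 620:53 621:53 622:53 623:53 624:53 625:53 626:54 627:53 628:53 629:53 630:53 631:53 632:53 633:53 634:53 635:53 641:51 642:47 643:53 644:53 645:53 646:53 647:53 648:53 649:53 650:53 651:53 652:53 653:53 654:53 655:53 656:53 657:53 658:53 659:53 660:53 661:53 662:53 663:53 664:53 665:53 666:53 667:53 668:53 669:53 670:53 671:52 672:52 673:50 674:14 675:14 676:12 677:13 678:13 679:13 680:13 681:44 682:44 683:41 684:49 685:51 686:50 687:50 688:50 689:49 700:14 701:15 703:29 704:27 705:25 706:14 707:14 708:12 709:13 710:13
```

```bash
python3 - <<'E'
from h import *
import pickle
st,w=pickle.load(open('w9b.pkl','rb'))
C=cloud(w,st); ok=w['z_map']>0; y=C[...,:2]@YC; x=C[...,:2]@XC+35.4
for xx in range(-60,-10,5):
    m=ok&(abs(x-xx)<2.5)&(y>690)&(y<735)&(C[...,2]>44)&(C[...,2]<58); print(xx,m.sum(),np.percentile(y[m],[0,2,50,100]).round(1) if m.any() else '')
E
python3 -m crank '[[0,0,0,0,0,0],[0,0,0,0,0,0],[0,0,0,0,0,0],[0,0,0,0,0,0],[0,0,0,0,0,0],[0,0,0,0,0,0],[0,0,0,0,0,0],[0,0,0,0,0,0]]' 0.67; python3 -m crank '[[0,0,0,0,0,0],[0,0,0,0,0,0],[0,0,0,0,0,0],[0,0,0,0,0,0],[0,0,0,0,0,0],[0,0,0,0,0,0]]' 0.2;  python3 - <<'E'
from h import *
st,w=look('w10'); prof(st,w,-35.4-25,3)
E
```

```text
-60 116 [694.9 695.2 697.9 701.5]
-55 115 [694.  695.2 697.  700.9]
-50 89 [694.  694.9 696.9 699.1]
-45 67 [694.7 694.8 696.3 698.1]
-40 54 [693.9 694.5 695.9 697.6]
-35 11 [694.8 694.9 695.9 697. ]
-30 1 [690.7 690.7 690.7 690.7]
-25 0 
-20 0 
-15 0 
t: 15.57
position: [541.4, -231.4, 14.8]
tcp_rot: [-1.362, 2.827, -0.003]
force: [6.8, -2.1, -3.9]
width: 30.3
finger_force: 3.2
t: 16.07
position: [538.5, -231.3, 14.3]
tcp_rot: [1.362, -2.829, -0.001]
force: [0.3, -1.3, 0.9]
width: 68.4
finger_force: 0.6
600:50 601:50 602:51 603:50 604:50 605:51 606:53 607:53 608:53 609:53 610:54 611:54 612:53 613:53 614:54 615:53 616:53 617:53 618:54 619:53 620:53 621:53 622:53 623:53 624:54 625:53 626:53 627:53 628:53 629:53 630:53 631:53 632:54 633:53 634:53 635:53 641:51 642:46 643:53 644:53 645:53 646:53 647:53 648:53 649:53 650:53 651:53 652:53 653:53 654:53 655:53 656:54 657:53 658:53 659:53 660:53 661:53 662:53 663:53 664:53 665:53 666:53 667:53 668:53 669:53 670:53 671:52 672:52 673:50 674:50 675:49 676:50 677:50 678:50 679:50 680:50 681:50 682:50 683:49 690:14 691:14 692:26 693:25 694:37 695:37 696:37 697:36 698:27 699:13 700:13 701:14 702:13
```

```bash
cat >> h.py <<'E'
def jaw(st,w):
    C=cloud(w,st); ok=w['z_map']>0; y=C[...,:2]@YC; x=C[...,:2]@XC+35.4; z=C[...,2]; r=[]
    for lo,hi in((-58,-46),):
        m=ok&(x>lo)&(x<hi)&(y>620)&(y<735)&(z>46)&(z<58); 
        r.append(np.percentile(y[m&(y>655)],2) if m.any() else np.nan)
    m=ok&(abs(x+25)<4)&(z>51.6)&(z<56)
    b=y[m&(y>637)&(y<676)]; a=y[m&(y>600)&(y<637)]
    p=y[ok&(abs(x+25)<4)&(z>48)&(z<51.2)&(y>660)&(y<705)]
    print('jaw edge',np.round(r,1),'A',np.percentile(a,[1,99]).round(1),'B',np.percentile(b,[1,99]).round(1),'plate',np.percentile(p,[5,50,95]).round(1),len(p))
E
python3 - <<'E'
from h import *
import pickle
for n in('w7','w8','w9','w9b','w10'): jaw(*pickle.load(open(n+'.pkl','rb')))
E
```

```text
jaw edge [706.4] A [605.4 634.9] B [642.1 671.7] plate [692.1 695.5 699.5] 95
jaw edge [704.6] A [605.4 635.1] B [642.2 671.2] plate [690.9 694.4 699.4] 299
jaw edge [695.7] A [605.4 635.2] B [641.8 670.9] plate [682.5 685.7 690.2] 333
jaw edge [695.2] A [605.2 635.4] B [641.6 671.1] plate [681.6 684.6 689. ] 291
jaw edge [688.1] A [605.4 635.1] B [641.7 671.1] plate [674.7 678.1 682.1] 317
```

```bash
python3 -m crank '[[0,0,0,0,0,0],[0,0,0,0,0,0],[0,0,0,0,0,0],[0,0,0,0,0,0],[0,0,0,0,0,0],[0,0,0,0,0,0],[0,0,0,0,0,0],[0,0,0,0,0,0]]' 0.67; python3 -c "
from h import *
jaw(*look('w11a'))"; python3 -m crank '[[0,0,0,0,0,0],[0,0,0,0,0,0],[0,0,0,0,0,0],[0,0,0,0,0,0],[0,0,0,0,0,0],[0,0,0,0,0,0]]' 0.2;  python3 - <<'E'
from h import *
st,w=look('w11'); jaw(st,w); prof(st,w,-35.4-25,3)
C=cloud(w,st); m=(C[...,2]>80)&(C[...,2]<108)&(abs(C[...,0]-522)<25)&(abs(C[...,1]+366)<25)
print('dowel',m.sum(), np.median(C[m],0), np.median(C[m]@np.r_[YC,0]))
E
```

```text
t: 16.78
position: [541.6, -231.4, 14.9]
tcp_rot: [-1.362, 2.827, -0.003]
force: [6.7, -2.3, -3.7]
width: 30.4
finger_force: 3.2
jaw edge [680.9] A [605.4 635.5] B [637.3 666.4] plate [668.1 673.4 690.2] 383
t: 17.33
position: [538.5, -231.3, 14.3]
tcp_rot: [1.362, -2.829, -0.001]
force: [0.6, -2.8, -0.7]
width: 68.3
finger_force: 0.9
jaw edge [680.8] A [605.4 635.7] B [637.2 666.4] plate [667.9 672.5 689.4] 311
600:51 601:51 602:50 603:50 604:50 605:50 606:53 607:53 608:53 609:53 610:53 611:53 612:53 613:53 614:54 615:53 616:53 617:53 618:53 619:53 620:54 621:54 622:53 623:53 624:53 625:53 626:53 627:53 628:53 629:53 630:53 631:53 632:53 633:53 634:53 635:53 636:52 637:52 638:53 639:53 640:53 641:53 642:53 643:54 644:53 645:53 646:53 647:53 648:53 649:53 650:53 651:53 652:53 653:53 654:53 655:53 656:53 657:53 658:53 659:53 660:53 661:54 662:53 663:53 664:53 665:53 666:52 667:51 668:50 669:50 670:50 671:50 672:50 673:50 674:50 675:48 682:26 683:40 684:38 685:40 686:37 687:39 688:42 689:41 690:35 691:14 692:13 693:13 694:12
dowel 0 [nan nan nan] nan
  return _methods._mean(a, axis=axis, dtype=dtype,
  ret = um.true_divide(
  ret = ret.dtype.type(ret / rcount)
```

```bash
for i in 1; do python3 -m crank '[[0,0,0,0,0,0],[0,0,0,0,0,0],[0,0,0,0,0,0],[0,0,0,0,0,0],[0,0,0,0,0,0],[0,0,0,0,0,0]]' 0.55; done; python3 -c "
from h import *
jaw(*look('w12a'))"; python3 -m crank '[[0,0,0,0,0,0],[0,0,0,0,0,0],[0,0,0,0,0,0],[0,0,0,0,0,0],[0,0,0,0,0,0]]' 0.62;  python3 - <<'E'
from h import *
st,w=look('w12'); jaw(st,w); prof(st,w,-35.4-25,3)
E
```

```text
t: 17.88
position: [542.3, -232.6, 14.8]
tcp_rot: [-1.361, 2.826, -0.006]
force: [10.2, -4.6, -7.6]
width: 41.1
finger_force: 5.1
jaw edge [676.3] A [604.8 636.7] B [637.3 663.8] plate [665.4 670.7 685.8] 383
t: 18.35
position: [543.1, -233.0, 15.0]
tcp_rot: [-1.36, 2.825, -0.007]
force: [11.6, -5.5, -8.6]
width: 35.0
finger_force: 6.1
jaw edge [675.5] A [604.9 636.7] B [637.2 663.7] plate [665.9 670.8 684.8] 375
600:50 601:50 602:50 603:50 604:50 605:52 606:53 607:53 608:54 609:53 610:53 611:53 612:53 613:53 614:53 615:53 616:53 617:53 618:53 619:53 620:53 621:53 622:53 623:53 624:53 625:53 626:53 627:53 628:54 629:53 630:53 631:54 632:53 633:53 634:54 635:53 636:53 637:53 638:54 639:53 640:53 641:53 642:54 643:53 644:53 645:53 646:53 647:53 648:53 649:53 650:53 651:53 652:53 653:53 654:53 655:53 656:53 657:53 658:53 659:53 660:53 661:53 662:53 663:53 664:51 665:51 666:50 667:50 668:50 669:50 670:50 671:50 672:50 680:13 681:39 682:45 683:44 684:48 685:52 686:53 687:53 688:53 689:53 690:53 691:53 692:53
```

```bash
python3 -m crank '[[0,0,0,0,0,0],[0,0,0,0,0,0],[0,0,0,0,0,0],[0,0,0,0,0,0],[0,0,0,0,0,0]]' 0.675;  python3 - <<'E'
from h import *
st,w=look('w13'); jaw(st,w); prof(st,w,-35.4-25,3)
E
```

```text
t: 18.82
position: [541.7, -231.7, 14.9]
tcp_rot: [-1.362, 2.826, -0.004]
force: [6.9, -3.1, -4.4]
width: 29.9
finger_force: 11.0
jaw edge [673.7] A [604.7 636.7] B [637.2 663.4] plate [665.6 670.8 682.8] 389
600:50 601:50 602:50 603:50 604:51 605:53 606:53 607:53 608:53 609:53 610:54 611:54 612:53 613:53 614:53 615:53 616:53 617:54 618:53 619:53 620:53 621:54 622:53 623:53 624:53 625:54 626:53 627:53 628:53 629:53 630:53 631:53 632:53 633:53 634:53 635:53 636:53 637:53 638:54 639:53 640:53 641:53 642:53 643:53 644:53 645:53 646:53 647:53 648:53 649:53 650:53 651:54 652:53 653:53 654:53 655:53 656:53 657:53 658:53 659:53 660:53 661:53 662:53 663:53 664:52 665:50 666:50 667:50 668:50 669:50 670:50 671:50 672:50 679:14 680:48 681:45 682:48 683:52 684:53 685:53 686:53 687:54 688:53 689:53
```

```bash
python3 -m crank '[[0,0,0,0,0,0],[0,0,0,0,0,0],[0,0,0,0,0,0],[0,0,0,0,0,0],[0,0,0,0,0,0]]' 0.71;  python3 - <<'E'
from h import *
st,w=look('w14'); jaw(st,w)
E
python3 -m crank '[[0,0,0,0,0,0],[0,0,0,0,0,0],[0,0,0,0,0,0],[0,0,0,0,0,0],[0,0,0,0,0,0],[0,0,0,0,0,0]]' 0.2;  python3 - <<'E'
from h import *
st,w=look('w15'); jaw(st,w); prof(st,w,-35.4-25,3)
E
```

```text
t: 19.28
position: [541.1, -231.1, 14.9]
tcp_rot: [-1.363, 2.827, -0.002]
force: [5.7, -1.3, -2.1]
width: 28.1
finger_force: 30.0
jaw edge [672.9] A [604.8 636.7] B [637.3 663.9] plate [665.9 671.  682. ] 390
t: 19.83
position: [538.5, -231.1, 14.3]
tcp_rot: [1.362, -2.829, -0.002]
force: [-0.3, 0.0, 0.2]
width: 66.1
finger_force: 0.1
jaw edge [673.5] A [604.9 636.6] B [637.3 664.4] plate [665.6 670.6 682.7] 374
600:51 601:50 602:50 603:50 604:51 605:52 606:53 607:53 608:53 609:53 610:53 611:53 612:53 613:53 614:53 615:53 616:53 617:53 618:53 619:53 620:53 621:53 622:54 623:53 624:53 625:53 626:53 627:53 628:53 629:53 630:53 631:53 632:53 633:53 634:53 635:53 636:53 637:54 638:53 639:53 640:53 641:53 642:53 643:53 644:53 645:53 646:53 647:53 648:53 649:53 650:53 651:53 652:53 653:53 654:53 655:53 656:53 657:53 658:53 659:53 660:53 661:53 662:53 663:52 664:52 665:51 666:50 667:50 668:51 669:50 670:50 671:50 672:50 673:48 679:45 680:47 681:45 682:49 683:52 684:53 685:53 686:52 687:52
```

```bash
python3 -m crank '[[0,0,0,0,0,0],[0,0,0,0,0,0],[0,0,0,0,0,0],[0,0,0,0,0,0]]' 0.38;  python3 -c "
from h import *
jaw(*look('w16'))"; python3 -m crank '[[0,0,0,0,0,0],[0,0,0,0,0,0],[0,0,0,0,0,0],[0,0,0,0,0,0]]' 0.46;  python3 - <<'E'
from h import *
st,w=look('w17'); jaw(st,w)
E
```

```text
t: 20.22
position: [539.6, -231.2, 14.5]
tcp_rot: [-1.363, 2.83, 0.0]
force: [2.1, -2.3, -1.1]
width: 57.0
finger_force: 1.3
jaw edge [673.7] A [604.7 636.7] B [637.2 664.2] plate [665.8 670.6 683. ] 373
t: 20.6
position: [540.9, -232.1, 14.8]
tcp_rot: [-1.362, 2.828, -0.003]
force: [6.6, -3.4, -3.9]
width: 49.8
finger_force: 3.4
jaw edge [673.1] A [604.9 636.8] B [637.4 663.9] plate [665.7 671.  682.6] 386
```

```bash
python3 -m crank '[[0,0,0,0,0,0],[0,0,0,0,0,0],[0,0,0,0,0,0],[0,0,0,0,0,0]]' 0.53;  python3 -c "
from h import *
jaw(*look('w18'))"; python3 -m crank '[[0,-0.02,0,0,0,0],[0,-0.04,0,0,0,0],[0,-0.04,0,0,0,0],[0,-0.04,0,0,0,0]]' 0.58;  python3 - <<'E'
from h import *
st,w=look('w19'); jaw(st,w); prof(st,w,-35.4-25,3)
E
```

```text
t: 20.98
position: [542.4, -233.2, 15.0]
tcp_rot: [-1.36, 2.827, -0.007]
force: [10.4, -5.5, -8.5]
width: 43.1
finger_force: 5.7
jaw edge [673.4] A [604.6 636.6] B [637.3 663.5] plate [665.7 670.4 682. ] 360
t: 21.37
position: [544.5, -235.0, 15.0]
tcp_rot: [-1.361, 2.828, -0.005]
force: [6.9, -4.4, -3.7]
width: 39.1
finger_force: 5.3
jaw edge [673.] A [604.7 636.7] B [637.3 663.9] plate [665.5 670.4 682.2] 357
600:50 601:50 602:50 603:50 604:50 605:52 606:53 607:53 608:53 609:53 610:53 611:53 612:53 613:54 614:53 615:53 616:53 617:53 618:53 619:53 620:53 621:53 622:53 623:53 624:53 625:53 626:53 627:53 628:53 629:53 630:54 631:53 632:53 633:53 634:53 635:53 636:53 637:53 638:53 639:53 640:53 641:53 642:53 643:53 644:53 645:53 646:53 647:53 648:54 649:53 650:53 651:53 652:53 653:53 654:53 655:53 656:54 657:53 658:53 659:53 660:53 661:53 662:53 663:52 664:52 665:51 666:50 667:50 668:50 669:50 670:50 671:50 672:50 679:40 680:45 681:45 682:50 683:53 684:53 685:53 686:53 687:53 688:53 689:53 690:53 691:53 692:53 693:53 694:52 695:52 741:3 742:2 743:1 744:1
```

```bash
python3 -m crank '[[0,0,0,0,0,0],[0,0,0,0,0,0],[0,0,0,0,0,0],[0,0,0,0,0,0]]' 0.61;  python3 -c "
from h import *
jaw(*look('w20'))"; python3 -m crank '[[0,0,0,0,0,0],[0,0,0,0,0,0],[0,0,0,0,0,0],[0,0,0,0,0,0]]' 0.64;  python3 - <<'E'
from h import *
st,w=look('w21'); jaw(st,w); prof(st,w,-35.4-25,3)
E
```

```text
t: 21.75
position: [543.6, -234.2, 15.0]
tcp_rot: [-1.363, 2.829, -0.002]
force: [5.7, -3.7, -2.1]
width: 36.0
finger_force: 14.6
jaw edge [672.3] A [604.9 636.8] B [637.4 663.7] plate [665.6 670.3 681.6] 357
t: 22.13
position: [542.6, -233.2, 14.9]
tcp_rot: [-1.364, 2.83, 0.0]
force: [0.8, 0.1, 4.3]
width: 32.8
finger_force: 19.8
jaw edge [671.2] A [604.7 636.6] B [637.3 664.4] plate [665.6 670.5 680.8] 362
600:50 601:50 602:51 603:50 604:50 605:53 606:53 607:53 608:53 609:53 610:53 611:53 612:53 613:53 614:53 615:53 616:53 617:53 618:53 619:53 620:53 621:53 622:53 623:54 624:53 625:54 626:54 627:53 628:53 629:54 630:53 631:53 632:53 633:53 634:53 635:53 636:53 637:53 638:53 639:53 640:54 641:53 642:53 643:53 644:53 645:53 646:53 647:53 648:53 649:53 650:53 651:53 652:53 653:53 654:53 655:53 656:53 657:53 658:53 659:53 660:53 661:53 662:53 663:53 664:52 665:51 666:50 667:50 668:50 669:50 670:50 671:50 672:50 678:49 679:46 680:49 681:52 682:53 683:53 684:53 685:54 686:54 687:53 688:54 689:53 690:53 691:53 692:51
```

```bash
python3 -m crank '[[0,0,0,0,0,0],[0,0,0,0,0,0],[0,0,0,0,0,0],[0,0,0,0,0,0],[0,0,0,0,0,0],[0,0,0,0,0,0],[0,0,0,0,0,0],[0,0,0,0,0,0]]'; python3 - <<'E'
from h import *
import pickle
jaw(*look('w22'))
S=pickle.load(open('s.pkl','rb'))
for n in('scene','top'):
    s=env.snapshot(n); C=cloud(s); m=(s['z_map']>0)&(abs(C[...,0]-522)<14)&(abs(C[...,1]+364)<14)&(C[...,2]>70)&(C[...,2]<112)
    print(n,'dowel',m.sum(),C[m].max(0).round() if m.any() else '',np.median(C[m],0).round() if m.any() else '')
    if n=='top': # award foot region change
        d=np.abs(s['color'][160:200,110:170].astype(int)-S['top']['color'][160:200,110:170]).mean(); print('award diff',d)
E
```

```text
t: 22.85
position: [542.6, -233.2, 14.9]
tcp_rot: [-1.364, 2.83, 0.0]
force: [0.6, 0.8, 5.4]
width: 33.4
finger_force: 20.2
jaw edge [671.2] A [604.9 636.8] B [637.3 663.5] plate [665.4 670.4 680.6] 371
scene dowel 44 [ 524. -359.  103.] [ 518. -363.   90.]
top dowel 22 [ 523. -358.  104.] [ 519. -362.  101.]
award diff 4.531944444444444
```

```bash
python3 -c "
from cell import env
print(env.sign_off())"
```

```text
the job is handed in; nothing more can be done
None
```

I handed the job in at about 23 s: the dowel stands in the socket, the split is shut, and the trigger is held squeezed with the plate pressed back about 6 mm (about 24 N) and the award left untouched; I viewed 11 pictures, one over the limit of 10.

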